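# Draw the plug gauge to its red band and hold it for inspection

## Task

Turn the yellow keeper knob counter-clockwise (seen from above) until it clicks past its detent and stays at its far stop, with the keeper tongue swung away from the plug gauge. Then grip the gauge and draw it straight up out of its snug bore, gently and without cocking it so that it would bind, until the whole red band stands clear of the bore, while the blue foot band stays hidden inside and is never drawn out. Finish while holding the gauge still there in the gripper, not letting go, and leave the other things on the bench where they are.

Things in the scene. Friction and masses are not known exactly. Their poses are not given: they have to be found in the camera images.
- bore_mouth (a point): Centre of the mouth of the bore in the gauge stand, at the top of its square aluminium block (54 x 54 mm, top 95 mm above the bench). z is up along the bore; the knob's axis is 100 mm away along this frame's +y, parallel to z. The stand has a dark foot plate 66 x 172 mm and is fixed to the bench; its place and yaw differ from run to run. The bore is 83 mm deep and 21.2 mm wide.
- keeper_grip (a point): Centre of the yellow bar grip of the keeper knob, on its turning axis, 36 mm above the stand's top. Bar 11 mm thick (x of this frame, which turns with the knob), 42 mm long (y), from 16 mm below this point to 15 mm above, on a 30 mm yellow disc; nothing beside it is higher than the disc. Below, a dark tongue 16 mm wide reaches 86 mm towards -y, its underside 8 mm above the stand.
- keeper (a joint): Turn of the keeper knob, rad, counter-clockwise from above positive. 0 at the start: the tongue lies over the gauge's collar, 2 mm above it, and blocks it. A spring plunger resists up to half way (0.6), with at most about 0.13 N m; past that it snaps on by itself to the stop at 1.2 and stays there; let go before half way, it springs back.
- gauge_grip (a point): Centre of the gauge's round upright grip, dark with bright rings: 20 mm diameter, 50 mm tall, so from 25 mm below to 25 mm above this point; z along the gauge. Below the grip is a collar of 38 mm diameter, 6 mm thick, then the shank. The gauge weighs 0.17 to 0.35 kg, is loose, and turns freely in the bore.
- gauge_collar (a point): Centre of the underside of the gauge's collar, 31 mm below the grip's centre; it coincides with the bore mouth when the gauge is seated. From here the steel shank runs 80 mm down, 20 mm diameter (1.2 mm play in the bore): the red band lies 20 to 38 mm and the blue band 58 to 77 mm below this point. So the gauge raised by 38 mm just shows all of the red and at 58 mm begins to show the blue.
- foil: Roll of copper foil lying flat, 72 mm diameter, 10 mm thick; loose, to be left where it stands. Origin at the centre of its underside, z up.
- solder_spool_3: Grey solder spool, 51 x 61 mm, 38 mm tall; loose, to be left where it stands. Origin at the centre of its underside, z up.
- pin_jar: Jar with dark cap and green label, 44 mm diameter, 105 mm tall; loose, to be left where it stands. Origin at the centre of its underside, z up.
- tape_measure: Yellow and black tape measure, 36 x 77 mm, 62 mm tall; loose, to be left where it stands. Origin at the centre of its underside, z up.

How it is judged:
By the outcome, as a careful person would: the job done as asked, in the order asked, and still so for the second after the job is handed in, while the arm keeps its last pose, push and grip.
It also fails if it takes over 48 s, if anything falls off the work surface, if the arm or the gripper's body presses on something with over 40 N, if the wrist force passes 120 N, or if a joint passes its speed limit or range.

## Robot

A 6-joint arm with a two-finger parallel gripper is mounted at the origin on a cart in front of the work surface, level with it; the furniture and walls round the work are solid. World frame = base frame: x ahead of the robot, y to its left, z up, the work surface at z = 0. Lengths are in m, angles in degrees, forces in N, time in s.
With the tool pointing down it reaches from about 0.275 to 0.775 m from the base axis. Payload 14.6 kg.
Tool frame: the origin (TCP) lies midway between the tips of the shut fingers; the grasp point (between the pads) lies 19 mm behind it; y points along the fingers, z is the direction in which the jaws open and shut, and the axes are right-handed (so a half turn about y gives the same grasp; the last joint's range is limited). The gripper opens to 85 mm and grips with 20 to 120 N. Pads are 22 mm wide; open, the fingers measure 114 mm over their backs; the gripper's body (76 mm by 85 mm) begins 54 mm behind the grasp point. The pads swing forward as they close: fully open they stand 13 mm farther back than shut.
Start: joints at [65.644, 15.075, -2.767, 72.158, 0, 81.102], TCP at [0.14, 0.506, 0.231] pointing down, gripper open.
Joint ranges: [-151.79, 151.79], [-50.71, 97.33], [-67.44, 78.34], [-121.81, 120.89], [-77.56, 73.72], [-180, 180]. Speed limits (degrees/s): [108.29, 108.29, 147.25, 159.86, 180, 180].

## Interface

Orientations are given as [roll, pitch, yaw] about the fixed x, y, z axes, in that order (R = Rz(yaw) Ry(pitch) Rx(roll)).
In Python, from plant import observe, get_image, job_done gives the robot as it stands. The module is installed in compiled form; this text tells all that it offers.
- The arm moves only by the tool servo_tool, never from a script. Its argument "motion" is a list of rows, each a list of 6 numbers: the shift along the tool's x, y, z in m, then the turn, a rotation vector about the tool's x, y, z in degrees. In form: [[x, y, z, ax, ay, az], ...]. A call has 1 to 8 rows; each row is the pose to reach, as a shift and turn from the pose measured when the call began, along the tool's axes at that moment; what a row does not reach only later rows make up. A row lasts 1/10 s, in which the tool goes at most 50 mm and 8.59 degrees, less where a joint would pass 70% of its speed; a pose out of reach is approached as far as the arm can. A call with a gripper value outside its range is refused whole. "claw" is the finger opening in m, from 0 to 0.0854, set as the call begins (left out, the last holds). The fingers move at their own pace and stop on an object; "grip_force" is the grip in N (left out, the last holds). Time passes only in rows, so rows that repeat a pose let the fingers close. It gives the time, the measured TCP pose, the force and the opening at its end, in the units of the state.
- observe(): the state, without advancing time (a new reading comes with each control period).
- get_image(name): name is "scene" or "top"; returns a dict with "img" (400x640x3 uint8, blue, green, red), "K" (3x3 intrinsics, pixels), "extrinsics" (4x4, takes a point from world to camera coordinates). Camera axes: x right, y down, z forward; pixel columns grow to the right and rows downward; lengths in m; the calibration is good to about 2 mm. A picture is of the moment at which its call begins. There is no depth.
- job_done(): hands the job in, once; it reports no verdict.
The state is a dict: "clock": time; "joint_positions": joint angles; "joint_velocities": joint speeds; "tau": joint torques, N m; "eef_pos": TCP position; "tool_rot": TCP orientation; "ft_force": force on the tool from outside, world axes, zero at the start; "ft_torque": the same for the moment, N m; "grip_width": finger opening in m.
Only numpy, scipy, OpenCV 4.12 (cv2) and the standard library are available. Lean on these libraries where they do the work, as an engineer would, in place of code of your own. Each camera call takes 0.05 s, during which the arm holds its last target.

## Working session

There is one attempt and no reset: what is moved stays moved. The work goes in short steps, Python scripts to look and compute and a tool call to move; the robot and the scene stay as the last step left them, time stands still between calls to the robot, and variables do not carry over. Pictures are saved under pics/ and viewed, and the job is handed in when it is done.

Besides the shell and the picture viewer there is one more tool, called after "Call:" by a JSON object that holds its "method" and its "body". servo_tool: Moves the arm, as the interface text tells. Its arguments: {"type":"object","properties":{"motion":{"type":"array"},"claw":{"type":"number"},"grip_force":{"type":"number"}},"required":["motion"]}

```bash
mkdir -p pics; python3 - <<'E'
from plant import observe,get_image
import cv2,numpy as np
np.set_printoptions(precision=4,suppress=True)
s=observe();print(s)
for n in("scene","top"):
    d=get_image(n);cv2.imwrite(f"pics/{n}0.png",d["img"]);print(n,d["K"],d["extrinsics"])
E
```

```text
{'clock': 0.0, 'joint_positions': array([65.6441, 15.1012, -2.8046, 72.1584,  0.0001, 81.1026]), 'joint_velocities': array([ 0.033 ,  0.0185,  0.0847, -0.0299, -0.0333,  0.0303]), 'tau': array([  0.0004, -63.7619,  38.4561,   0.0139,  -0.0001,  -0.    ]), 'eef_pos': array([0.1398, 0.5058, 0.2308]), 'tool_rot': array([-90.0634,   0.01  , -15.4584]), 'ft_force': array([ 0.7228, -0.6278,  0.0902]), 'ft_torque': array([ 0.0167, -0.0035, -0.0182]), 'grip_width': 0.08522957500806669}
scene [[443.1938   0.     322.6381]
 [  0.     443.1938 201.5794]
 [  0.       0.       1.    ]] [[ 0.6687 -0.7433 -0.0205 -0.3712]
 [-0.4674 -0.3987 -0.789   0.333 ]
 [ 0.5783  0.5372 -0.614   1.0022]
 [ 0.      0.      0.      1.    ]]
top [[404.7998   0.     317.9702]
 [  0.     404.7998 202.7441]
 [  0.       0.       1.    ]] [[ 0.016  -0.9996  0.0237 -0.0202]
 [-0.9984 -0.0173 -0.0546  0.55  ]
 [ 0.055  -0.0228 -0.9982  1.4008]
 [ 0.      0.      0.      1.    ]]
```

View pics/scene0.png

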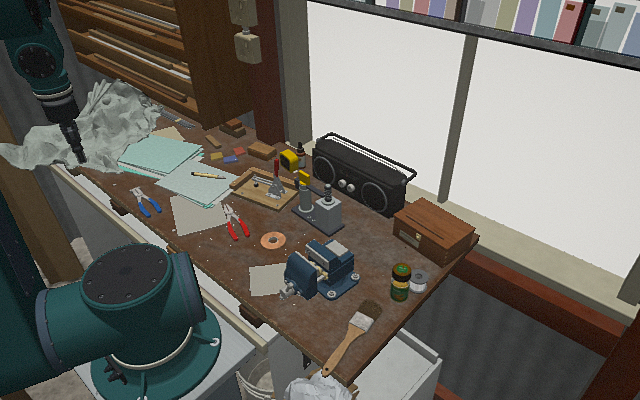

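View pics/top0.png

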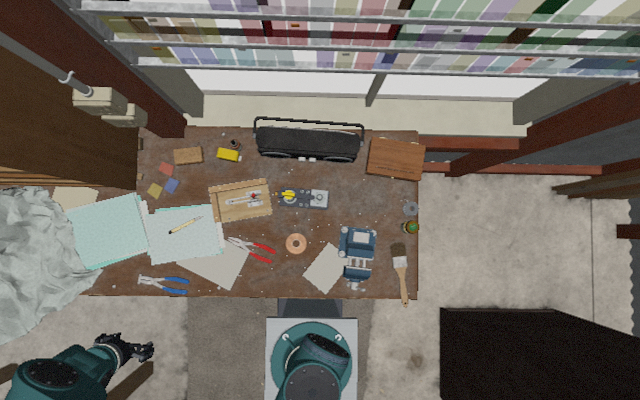

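```bash
python3 - <<'E'
import cv2
a=cv2.imread("pics/top0.png")[180:220,265:345];cv2.imwrite("pics/tc.png",cv2.resize(a,None,fx=10,fy=10,interpolation=cv2.INTER_CUBIC))
a=cv2.imread("pics/scene0.png")[155:245,270:360];cv2.imwrite("pics/sc.png",cv2.resize(a,(600,600),interpolation=cv2.INTER_CUBIC))
E
```

```text
(no output)
```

View pics/tc.png

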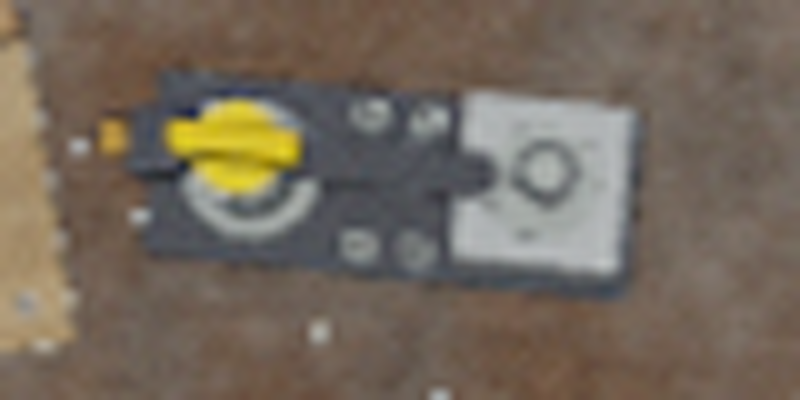

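View pics/sc.png

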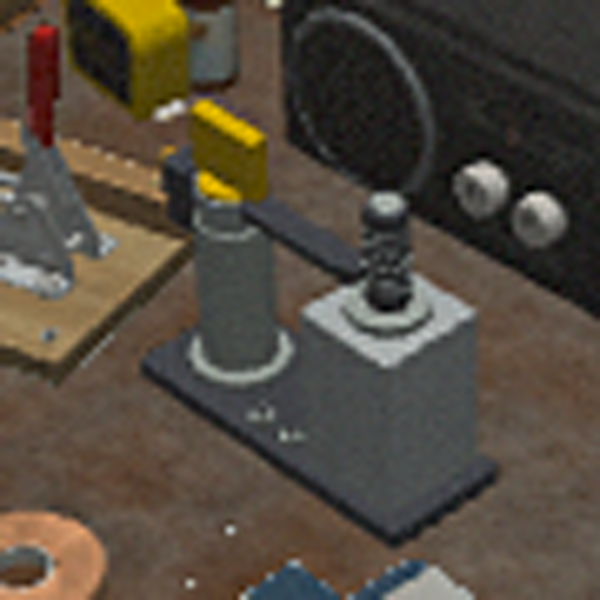

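```bash
cat > h.py <<'E'
import numpy as np
from scipy.optimize import least_squares
from scipy.spatial.transform import Rotation as R
Ks={"scene":np.array([[443.1938,0,322.6381],[0,443.1938,201.5794],[0,0,1]]),"top":np.array([[404.7998,0,317.9702],[0,404.7998,202.7441],[0,0,1]])}
import os
def proj(d,P):
    P=np.atleast_2d(P);C=P@d["extrinsics"][:3,:3].T+d["extrinsics"][:3,3];p=C@d["K"].T;return p[:,:2]/p[:,2:]
E
python3 - <<'E'
from h import *
from plant import get_image
import cv2
D={n:get_image(n) for n in("scene","top")}
T=lambda u,v:(265+(u+.5)/10-.5,180+(v+.5)/10-.5)
k=600/90
S=lambda u,v:(270+(u+.5)/k-.5,155+(v+.5)/k-.5)
a=.027
obs=[("top",(a,a,0),T(468,92)),("top",(a,-a,0),T(636,106)),("top",(-a,-a,0),T(618,274)),("top",(-a,a,0),T(452,258)),
("top",(0,0,.056),T(547,170)),("scene",(0,0,.056),S(386,205)),("scene",(-a,a,0),S(302,316)),("scene",(-a,-a,0),S(390,368)),("scene",(a,-a,0),S(475,312)),
("top",(0,.1,.051),T(234,136)),("scene",(0,.1,.051),S(230,119))]
def f(p):
    c,s=np.cos(p[2]),np.sin(p[2]);r=[]
    for n,q,o in obs:
        w=[p[0]+c*q[0]-s*q[1],p[1]+s*q[0]+c*q[1],.095+q[2]]
        r.append(proj(D[n],w)[0]-o)
    return np.concatenate(r)
r=least_squares(f,[.5,0,0],loss='soft_l1');p=r.x
print(p[:2],np.degrees(p[2]));print(f(p).reshape(-1,2).round(2))
c,s=np.cos(p[2]),np.sin(p[2]);print("knob",p[0]-s*.1,p[1]+c*.1)
# overlay
for n,(x0,x1,y0,y1) in {"top":(265,345,180,220),"scene":(270,360,155,245)}.items():
    sc=8
    im=cv2.resize(D[n]["img"][y0:y1,x0:x1],None,fx=sc,fy=sc,interpolation=cv2.INTER_CUBIC)
    def poly(Q,col):
        Q=np.array(Q,float);w=np.c_[p[0]+c*Q[:,0]-s*Q[:,1],p[1]+s*Q[:,0]+c*Q[:,1],Q[:,2]]
        u=(proj(D[n],w)-[x0,y0]+.5)*sc-.5
        cv2.polylines(im,[u.round().astype(int)],True,col,1)
    poly([(a,a,.095),(a,-a,.095),(-a,-a,.095),(-a,a,.095)],(0,0,255))
    b=[(.0055,.121),(.0055,.079),(-.0055,.079),(-.0055,.121)]
    for z in(.115,.146):poly([q+(z,) for q in b],(255,0,255))
    t=np.linspace(0,6.28,30)
    for z in (.101,.151): poly(np.c_[.01*np.cos(t),.01*np.sin(t),0*t+z],(0,255,0))
    poly(np.c_[.015*np.cos(t),.1+.015*np.sin(t),0*t+.115],(255,255,0))
    cv2.imwrite(f"pics/ov_{n}.png",im)
E
```

```text
[ 0.5637555  -0.01308405] -4.750127755872646
[[ 0.55 -0.31]
 [-0.   -0.07]
 [ 0.2  -0.65]
 [ 0.52 -0.68]
 [ 0.45 -0.39]
 [-0.37  0.2 ]
 [-0.87 -0.53]
 [-0.98  0.13]
 [-0.02  0.13]
 [ 0.35 -0.03]
 [-0.69  0.24]]
knob 0.572036546288574 0.08657247937163778
```

View pics/ov_top.png

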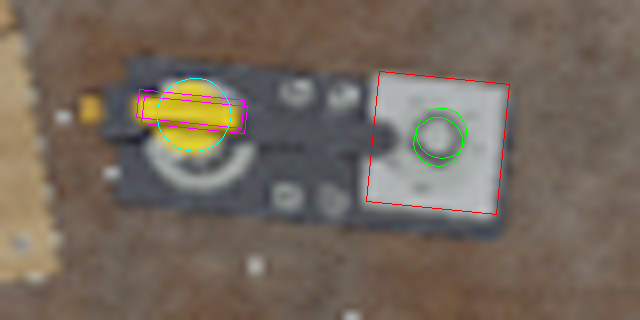

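View pics/ov_scene.png

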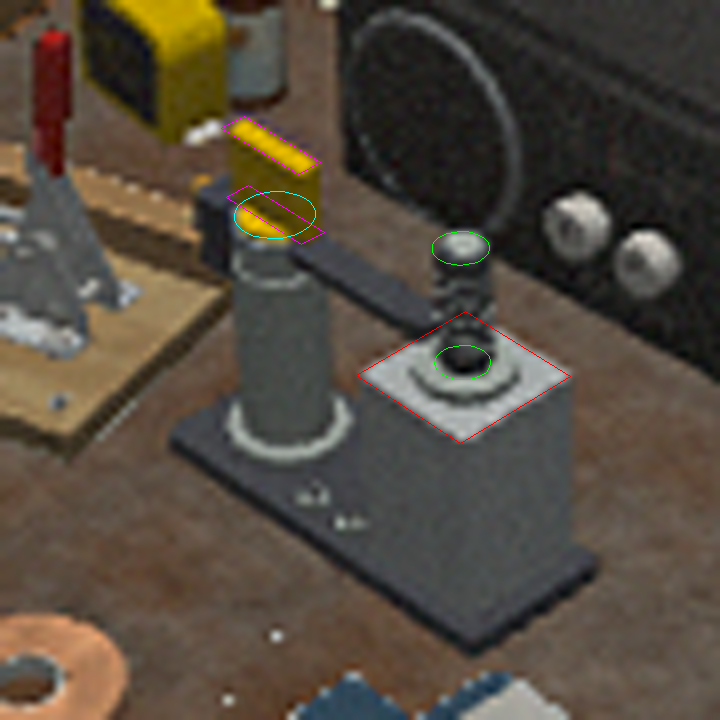

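```bash
cat >> h.py <<'E'
from plant import observe
def st():
    s=observe();print("t",round(s["clock"],2),"pos",s["eef_pos"].round(4),"rot",s["tool_rot"].round(2),"F",s["ft_force"].round(2),"M",s["ft_torque"].round(3),"w",round(s["grip_width"],4),"j6",s["joint_positions"][5].round(1));return s
def to(pos,yaw):
    s=st();R0=R.from_euler('xyz',s["tool_rot"],degrees=True);R1=R.from_euler('xyz',[-90,0,yaw],degrees=True)
    print("shift",(R0.inv().apply(np.array(pos)-s["eef_pos"])).round(4),"turn",np.degrees((R0.inv()*R1).as_rotvec()).round(2))
E
python3 -c "
from h import *
to((.572,.0875,.22),-94.75)"
```

```text
t 0.2 pos [0.1399 0.5059 0.231 ] rot [-90.04   0.   -15.46] F [-0.07  0.02  0.82] M [-0.001 -0.007 -0.022] w 0.0854 j6 81.1
shift [ 0.528   0.0111 -0.2881] turn [3.000e-02 7.929e+01 2.000e-02]
```

Call:
{"method": "servo_tool", "body": {"motion": [[0.02,0,-0.011,0,3,0],[0.055,0,-0.03,0,8.5,0],[0.095,0,-0.052,0,14.5,0],[0.135,0.002,-0.074,0,20.5,0],[0.175,0.003,-0.095,0,26.5,0],[0.215,0.004,-0.117,0,32.5,0],[0.255,0.005,-0.139,0,38.5,0],[0.295,0.006,-0.161,0,44.5,0]], "claw": 0.085, "grip_force": 50}}

```text
clock: 1.0
eef_pos: [0.3823, 0.2705, 0.2251]
tool_rot: [-90.0, -0.0, -60.2]
ft_force: [0.3, 0.5, -0.3]
grip_width: 0.0847
```

```bash
python3 -c "
from h import *
to((.572,.0875,.20),-94.75)"
```

```text
t 1.0 pos [0.3823 0.2705 0.2251] rot [-9.002e+01 -2.000e-02 -6.021e+01] F [ 0.33  0.46 -0.31] M [ 0.035 -0.034  0.032] w 0.0847 j6 85.5
shift [0.253  0.0251 0.0737] turn [1.000e-02 3.454e+01 2.000e-02]
```

Call:
{"method": "servo_tool", "body": {"motion": [[0.04,0.004,0.012,0,6,0],[0.08,0.008,0.024,0,12,0],[0.12,0.012,0.036,0,18,0],[0.16,0.016,0.047,0,24,0],[0.2,0.02,0.058,0,29,0],[0.235,0.023,0.068,0,32.5,0],[0.253,0.025,0.074,0,34.5,0],[0.253,0.025,0.074,0,34.5,0]]}}

```text
clock: 1.8
eef_pos: [0.5733, 0.0863, 0.1993]
tool_rot: [-90.1, -0.0, -94.9]
ft_force: [-0.8, -0.5, 0.4]
grip_width: 0.085
```

```bash
python3 - <<'E'
from h import *
from plant import get_image
import cv2
for n,(x0,x1,y0,y1) in {"top":(260,350,170,230),"scene":(250,370,130,230)}.items():
    im=get_image(n)["img"][y0:y1,x0:x1];cv2.imwrite(f"pics/a_{n}.png",cv2.resize(im,None,fx=6,fy=6,interpolation=cv2.INTER_CUBIC))
to((.572,.0875,.119),-94.75)
E
```

```text
t 1.9 pos [0.5717 0.0881 0.2   ] rot [-9.005e+01 -2.000e-02 -9.467e+01] F [ 0.33 -0.43  0.06] M [0.035 0.004 0.011] w 0.0847 j6 95.4
shift [0.0005 0.081  0.0004] turn [0.05 0.08 0.02]
```

View pics/a_top.png

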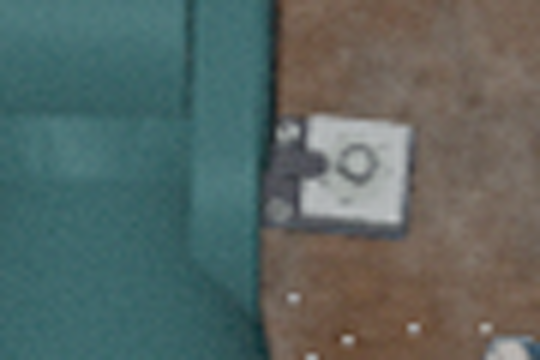

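View pics/a_scene.png

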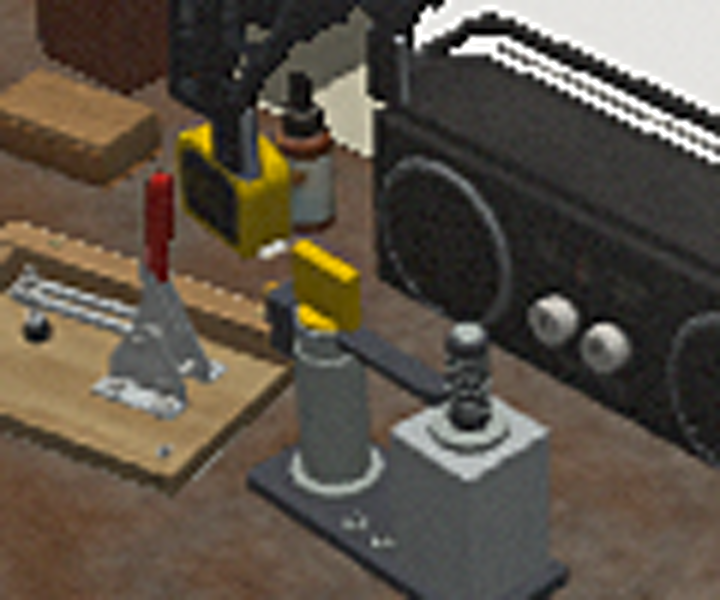

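Call:
{"method": "servo_tool", "body": {"motion": [[0,0.015,0,0,0,0],[0,0.035,0,0,0,0],[0,0.055,0,0,0,0],[0,0.07,0,0,0,0],[0.0005,0.08,0,0,0,0],[0.0005,0.081,0,0,0,0],[0.0005,0.081,0,0,0,0]]}}

```text
clock: 2.6
eef_pos: [0.5715, 0.088, 0.1195]
tool_rot: [-90.0, -0.0, -94.6]
ft_force: [0.2, 0.0, 1.2]
grip_width: 0.0853
```

```bash
python3 - <<'E'
from h import *
from plant import get_image
import cv2
for n,(x0,x1,y0,y1) in {"scene":(250,370,130,230)}.items():
    im=get_image(n)["img"][y0:y1,x0:x1];cv2.imwrite(f"pics/b_{n}.png",cv2.resize(im,None,fx=6,fy=6,interpolation=cv2.INTER_CUBIC))
to((.572,.0875,.119),-94.75)
E
```

```text
t 2.65 pos [0.5718 0.0879 0.1198] rot [-8.999e+01 -1.000e-02 -9.463e+01] F [-0.49  0.22  0.56] M [-0.023 -0.033  0.005] w 0.0852 j6 95.3
shift [0.0004 0.0008 0.0002] turn [-0.01  0.12  0.01]
```

View pics/b_scene.png

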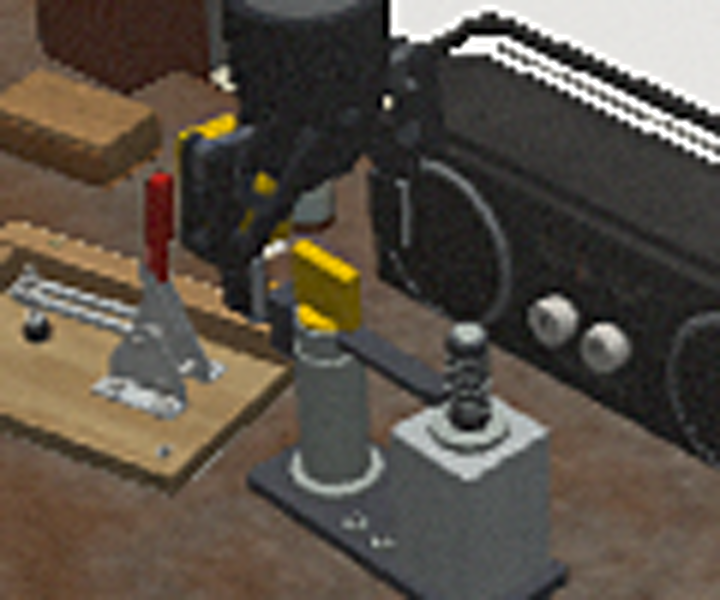

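Call:
{"method": "servo_tool", "body": {"motion": [[0,0,0,0,0,0],[0,0,0,0,0,0],[0,0,0,0,0,0],[0,0,0,0,0,0],[0,0,0,0,0,0],[0,0,0,0,0,0]], "claw": 0.03}}

```text
clock: 3.25
eef_pos: [0.5718, 0.0879, 0.1198]
tool_rot: [-90.0, -0.0, -94.6]
ft_force: [0.3, 0.5, 0.9]
grip_width: 0.03
```

Call:
{"method": "servo_tool", "body": {"motion": [[0,0,0,0,0,0],[0,0,0,0,0,0],[0,0,0,0,0,0],[0,0,0,0,0,0],[0,0,0,0,0,0],[0,0,0,0,0,0]], "claw": 0.0, "grip_force": 30}}

```text
clock: 3.85
eef_pos: [0.5717, 0.0878, 0.1198]
tool_rot: [-90.0, -0.0, -94.6]
ft_force: [-1.8, 0.2, 3.6]
grip_width: 0.0105
```

```bash
python3 - <<'E'
from h import *
from plant import get_image
import cv2
for n,(x0,x1,y0,y1) in {"scene":(250,370,130,230)}.items():
    im=get_image(n)["img"][y0:y1,x0:x1];cv2.imwrite(f"pics/c_{n}.png",cv2.resize(im,None,fx=6,fy=6,interpolation=cv2.INTER_CUBIC))
to((.572,.0875,.119),-94.75)
E
```

```text
t 3.9 pos [0.5717 0.0879 0.1198] rot [-9.000e+01 -1.000e-02 -9.464e+01] F [-2.44  0.81  3.57] M [-0.009  0.503 -0.054] w 0.0104 j6 95.3
shift [0.0003 0.0008 0.0003] turn [0.   0.11 0.01]
```

View pics/c_scene.png

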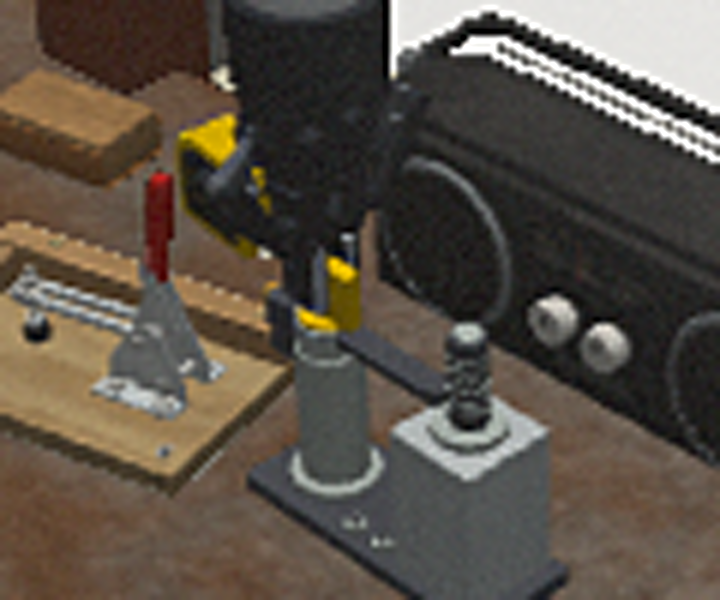

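```bash
python3 - <<'E'
from h import *
from plant import get_image
d=get_image("scene")
R1=R.from_euler('z',-4.75,degrees=True)
for k in((.572,.0866),(.572,.0879)):
  for q in((-.0055,-.011,.12),(-.0055,-.011,.14),(-.0055,-.021,.146),(-.0055,.021,.146),(-.0055,-.021,.115),(-.0175,-.011,.12),(-.0175,.011,.12)):
    w=R1.apply(q)+[*k,0];print(k,q,((proj(d,w)[0]-[250,130]+.5)*6-.5).round(0))
E
python3 - <<'E'
import cv2
a=cv2.imread("pics/c_scene.png")
cv2.imwrite("pics/c2.png",cv2.resize(a[200:360,240:400],None,fx=4,fy=4,interpolation=cv2.INTER_CUBIC))
E
```

```text
(0.572, 0.0866) (-0.0055, -0.011, 0.12) [332. 316.]
(0.572, 0.0866) (-0.0055, -0.011, 0.14) [330. 282.]
(0.572, 0.0866) (-0.0055, -0.021, 0.146) [343. 281.]
(0.572, 0.0866) (-0.0055, 0.021, 0.146) [286. 246.]
(0.572, 0.0866) (-0.0055, -0.021, 0.115) [346. 333.]
(0.572, 0.0866) (-0.0175, -0.011, 0.12) [313. 326.]
(0.572, 0.0866) (-0.0175, 0.011, 0.12) [284. 308.]
(0.572, 0.0879) (-0.0055, -0.011, 0.12) [330. 315.]
(0.572, 0.0879) (-0.0055, -0.011, 0.14) [328. 281.]
(0.572, 0.0879) (-0.0055, -0.021, 0.146) [341. 280.]
(0.572, 0.0879) (-0.0055, 0.021, 0.146) [284. 245.]
(0.572, 0.0879) (-0.0055, -0.021, 0.115) [344. 332.]
(0.572, 0.0879) (-0.0175, -0.011, 0.12) [311. 325.]
(0.572, 0.0879) (-0.0175, 0.011, 0.12) [282. 307.]
```

View pics/c2.png

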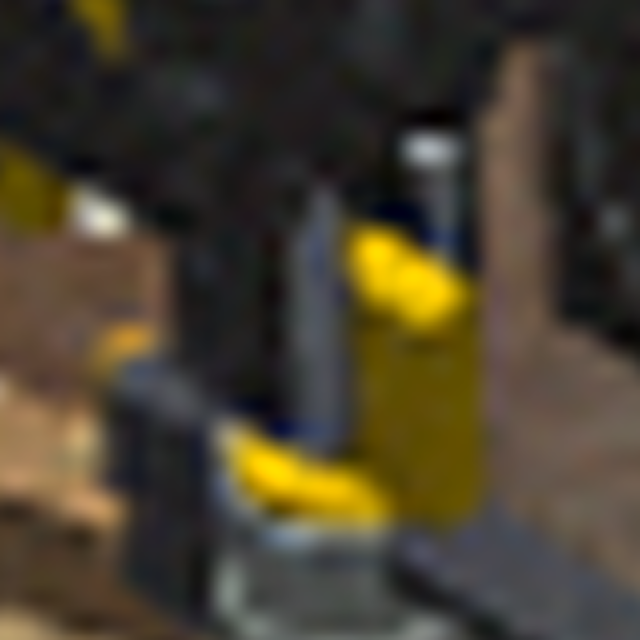

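Call:
{"method": "servo_tool", "body": {"motion": [[0,0,0,0,-2,0],[0,0,-0.0002,0,-6,0],[0,0,-0.0004,0,-10,0],[0.0001,0,-0.0005,0,-14,0],[0.0001,0,-0.0006,0,-18,0],[0.0001,0,-0.0006,0,-18,0]]}}

```text
clock: 4.55
eef_pos: [0.5709, 0.0877, 0.1198]
tool_rot: [-90.0, -0.0, -76.6]
ft_force: [-4.9, -2.9, 9.2]
grip_width: 0.0106
```

```bash
python3 -c "
from h import *
st()"
```

```text
t 4.55 pos [0.5709 0.0877 0.1198] rot [-9.003e+01 -2.000e-02 -7.655e+01] F [-4.88 -2.92  9.23] M [-0.399  0.717 -0.098] w 0.0106 j6 77.2
```

Call:
{"method": "servo_tool", "body": {"motion": [[0,0,-0.0002,0,-4,0],[0,0,-0.0004,0,-9,0],[0.0001,0,-0.0006,0,-14,0],[0.0002,0,-0.0007,0,-20,0],[0.0003,0,-0.0009,0,-26,0],[0.0004,0,-0.001,0,-32,0],[0.0004,0,-0.001,0,-32,0]]}}

```text
clock: 5.25
eef_pos: [0.5695, 0.087, 0.1198]
tool_rot: [-90.1, 0.0, -44.4]
ft_force: [-6.4, -3.1, 10.5]
grip_width: 0.0102
```

```bash
python3 - <<'E'
from h import *
from plant import get_image
import cv2
st()
for n,(x0,x1,y0,y1) in {"scene":(250,370,130,230)}.items():
    im=get_image(n)["img"][y0:y1,x0:x1];cv2.imwrite(f"pics/d_{n}.png",cv2.resize(im,None,fx=6,fy=6,interpolation=cv2.INTER_CUBIC))
E
```

```text
t 5.25 pos [0.5695 0.087  0.1198] rot [-9.008e+01  3.000e-02 -4.444e+01] F [-6.44 -3.09 10.49] M [-0.423  1.029  0.045] w 0.0102 j6 45.0
```

View pics/d_scene.png

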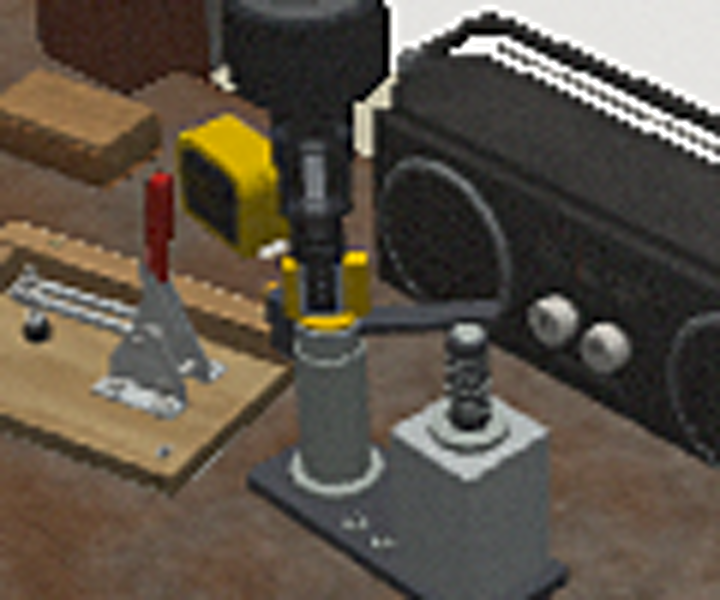

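Call:
{"method": "servo_tool", "body": {"motion": [[0,0,0,0,-4,0],[0,0,-0.0002,0,-9,0],[0,0,-0.0004,0,-14,0],[0,0,-0.0004,0,-16,0],[0,0,-0.0004,0,-16,0]]}}

```text
clock: 5.8
eef_pos: [0.5691, 0.0865, 0.1198]
tool_rot: [-90.1, 0.1, -28.7]
ft_force: [-4.4, -2.7, 4.4]
grip_width: 0.0106
```

Call:
{"method": "servo_tool", "body": {"motion": [[0,0,0,0,0,0],[0,0,0,0,0,0],[0,0,0,0,0,0],[0,0,0,0,0,0],[0,0,0,0,0,0]], "claw": 0.06}}

```text
clock: 6.3
eef_pos: [0.5691, 0.0865, 0.1198]
tool_rot: [-90.1, 0.0, -28.7]
ft_force: [0.5, 0.1, 0.4]
grip_width: 0.0596
```

Call:
{"method": "servo_tool", "body": {"motion": [[0,-0.01,0,0,0,0],[0,-0.03,0,0,0,0],[0,-0.05,0,0,0,0],[0,-0.07,0,0,0,0],[0,-0.085,0,0,0,0],[0,-0.085,0,0,0,0]]}}

```text
clock: 6.9
eef_pos: [0.5702, 0.0867, 0.2072]
tool_rot: [-90.0, -0.1, -28.7]
ft_force: [0.1, -0.0, -0.1]
grip_width: 0.0601
```

```bash
python3 - <<'E'
from h import *
from plant import get_image
import cv2
st()
for n,(x0,x1,y0,y1) in {"top":(260,350,170,230),"scene":(250,370,130,230)}.items():
    im=get_image(n)["img"][y0:y1,x0:x1];cv2.imwrite(f"pics/e_{n}.png",cv2.resize(im,None,fx=6,fy=6,interpolation=cv2.INTER_CUBIC))
to((.564,-.0125,.20),-28.5)
E
```

```text
t 6.9 pos [0.5702 0.0867 0.2072] rot [-89.99  -0.13 -28.67] F [ 0.14 -0.01 -0.09] M [-0.     0.009  0.004] w 0.0601 j6 29.3
t 7.0 pos [0.5693 0.0866 0.2048] rot [-9.008e+01  2.000e-02 -2.867e+01] F [ 0.41 -0.42 -0.85] M [ 0.013 -0.024 -0.052] w 0.06 j6 29.2
shift [ 0.0429  0.0049 -0.0895] turn [ 0.08 -0.17 -0.02]
```

View pics/e_scene.png

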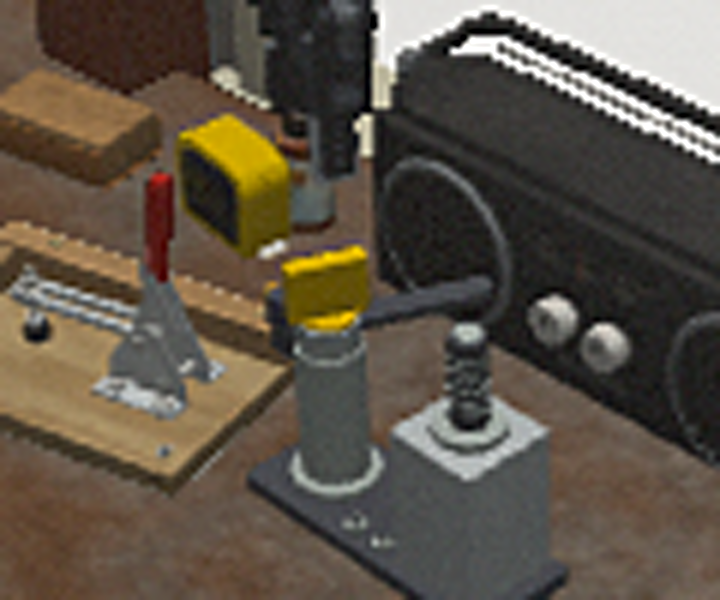

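View pics/e_top.png

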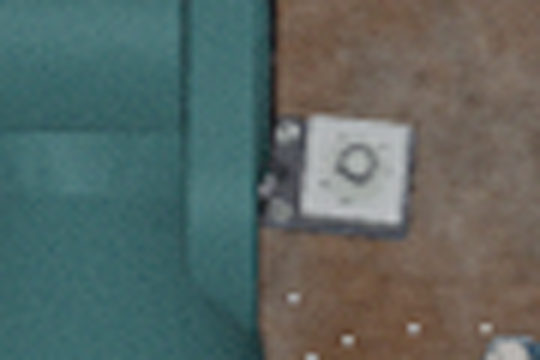

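Call:
{"method": "servo_tool", "body": {"motion": [[0.008,0,-0.016,0,0,0],[0.019,0,-0.038,0,0,0],[0.03,0.001,-0.062,0,0,0],[0.038,0.002,-0.08,0,0,0],[0.0425,0.003,-0.091,0,0,0],[0.0425,0.004,-0.091,0,0,0],[0.0425,0.004,-0.091,0,0,0]]}}

```text
clock: 7.7
eef_pos: [0.5627, -0.0132, 0.2005]
tool_rot: [-90.1, 0.1, -28.7]
ft_force: [-0.9, 0.4, 1.0]
grip_width: 0.0603
```

```bash
python3 - <<'E'
from h import *
from plant import get_image
import cv2
for n,(x0,x1,y0,y1) in {"top":(260,350,170,230),"scene":(250,370,130,230)}.items():
    D=get_image(n);im=D["img"][y0:y1,x0:x1];im=cv2.resize(im,None,fx=6,fy=6,interpolation=cv2.INTER_CUBIC)
    if n=="scene":
        for th in(50,60,68.75):
            for kx,ky in((.5713,.0855),):
                a=np.radians(th-4.75);P=[[kx+np.sin(a)*.086,ky-np.cos(a)*.086,.107],[kx,ky,.107]]
                q=((proj(D,P)-[x0,y0]+.5)*6-.5).round().astype(int)
                cv2.line(im,tuple(map(int,q[0])),tuple(map(int,q[1])),(0,0,255) if th>65 else (0,255,0),1)
    cv2.imwrite(f"pics/f_{n}.png",im)
to((.563,-.014,.109),-28.7)
E
```

```text
t 7.8 pos [ 0.5629 -0.0128  0.2008] rot [-9.008e+01  5.000e-02 -2.863e+01] F [ 0.11 -0.01  0.39] M [-0.015  0.006  0.024] w 0.06 j6 19.1
shift [ 0.0007  0.0918 -0.0009] turn [ 0.08  0.07 -0.05]
```

View pics/f_scene.png

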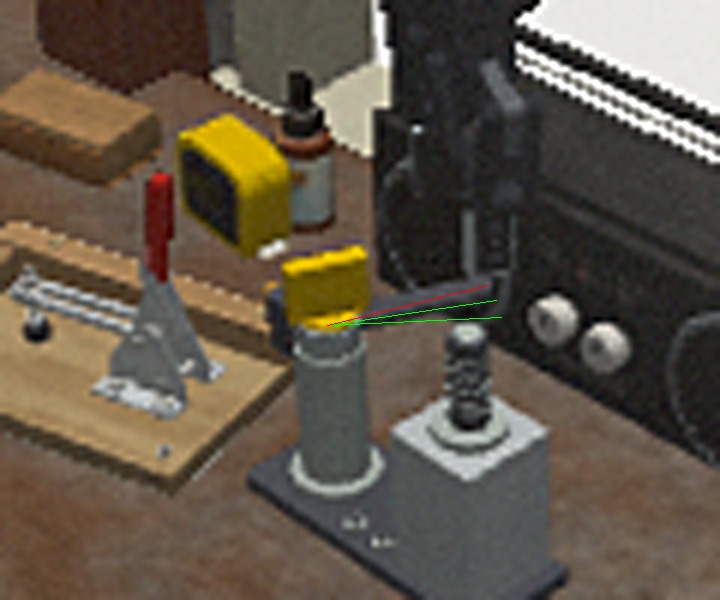

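View pics/f_top.png

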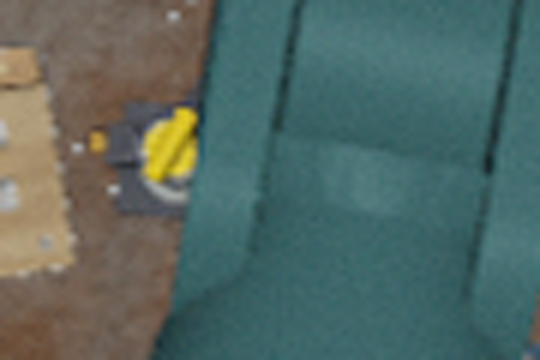

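Call:
{"method": "servo_tool", "body": {"motion": [[0,0.015,0,0,0,0],[0,0.035,-0.001,0,0,0],[0.0005,0.055,-0.001,0,0,0],[0.0005,0.075,-0.001,0,0,0],[0.0005,0.088,-0.001,0,0,0],[0.0005,0.092,-0.001,0,0,0],[0.0005,0.092,-0.001,0,0,0]]}}

```text
clock: 8.5
eef_pos: [0.5626, -0.0134, 0.1086]
tool_rot: [-90.1, 0.1, -28.6]
ft_force: [0.3, -0.0, 0.2]
grip_width: 0.0599
```

```bash
python3 - <<'E'
from h import *
from plant import get_image
import cv2
for n,(x0,x1,y0,y1) in {"scene":(250,370,130,230)}.items():
    D=get_image(n);im=D["img"][y0:y1,x0:x1];im=cv2.resize(im,None,fx=6,fy=6,interpolation=cv2.INTER_CUBIC)
    cv2.imwrite(f"pics/g_{n}.png",im)
to((.563,-.014,.109),-28.7)
E
```

```text
t 8.55 pos [ 0.563  -0.0136  0.1092] rot [-9.007e+01  3.000e-02 -2.860e+01] F [ 0.13 -0.78  0.01] M [-0.033  0.012 -0.009] w 0.0602 j6 19.0
shift [ 0.0002  0.0002 -0.0004] turn [ 0.07  0.1  -0.03]
```

View pics/g_scene.png

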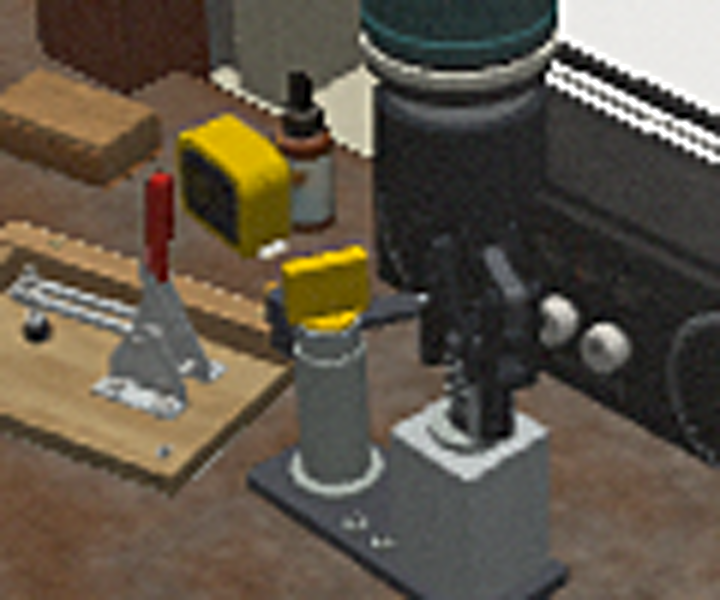

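Fingers straddle the gauge grip. I close gently.

Call:
{"method": "servo_tool", "body": {"motion": [[0,0,0,0,0,0],[0,0,0,0,0,0],[0,0,0,0,0,0],[0,0,0,0,0,0]], "claw": 0.027}}

```text
clock: 8.95
eef_pos: [0.563, -0.0136, 0.1094]
tool_rot: [-90.1, 0.0, -28.6]
ft_force: [0.7, 0.0, -0.6]
grip_width: 0.027
```

Call:
{"method": "servo_tool", "body": {"motion": [[0,0,0,0,0,0],[0,0,0,0,0,0],[0,0,0,0,0,0],[0,0,0,0,0,0],[0,0,0,0,0,0]], "claw": 0.0, "grip_force": 30}}

```text
clock: 9.45
eef_pos: [0.5631, -0.0137, 0.1095]
tool_rot: [-90.1, 0.0, -28.6]
ft_force: [-0.8, -1.1, 1.6]
grip_width: 0.0193
```

```bash
python3 - <<'E'
from h import *
from plant import get_image
import cv2
for n,(x0,x1,y0,y1) in {"scene":(250,370,130,230)}.items():
    D=get_image(n);im=D["img"][y0:y1,x0:x1];im=cv2.resize(im,None,fx=6,fy=6,interpolation=cv2.INTER_CUBIC)
    cv2.imwrite(f"pics/h_{n}.png",im)
st()
E
```

```text
t 9.5 pos [ 0.563  -0.0137  0.1095] rot [-90.07   0.   -28.61] F [-0.88 -1.78  1.7 ] M [-0.179  0.145  0.043] w 0.0195 j6 19.0
```

View pics/h_scene.png

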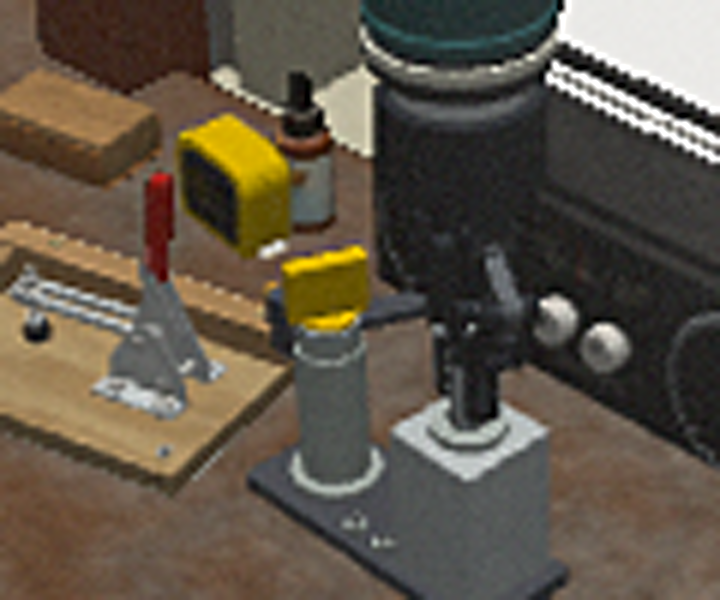

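Call:
{"method": "servo_tool", "body": {"motion": [[0,0,-0.0003,0,0,0],[0,0,-0.0004,0,0,0],[0,-0.001,-0.0004,0,0,0],[0,-0.002,-0.0004,0,0,0],[0,-0.0035,-0.0004,0,0,0],[0,-0.005,-0.0004,0,0,0],[0,-0.005,-0.0004,0,0,0]], "grip_force": 45}}

```text
clock: 10.2
eef_pos: [0.563, -0.0141, 0.1147]
tool_rot: [-90.1, -0.0, -28.6]
ft_force: [1.1, 1.2, -3.4]
grip_width: 0.0191
```

```bash
python3 -c "
from h import *
st()"
```

```text
t 10.2 pos [ 0.563  -0.0141  0.1147] rot [-9.007e+01 -1.000e-02 -2.861e+01] F [ 1.14  1.22 -3.38] M [ 0.033  0.04  -0.035] w 0.0191 j6 18.9
```

Call:
{"method": "servo_tool", "body": {"motion": [[0,-0.001,0.0001,0,0,0],[0,-0.003,0.0002,0,0,0],[0,-0.005,0.0002,0,0,0],[0,-0.007,0.0002,0,0,0],[0,-0.009,0.0002,0,0,0],[0,-0.011,0.0002,0,0,0],[0,-0.012,0.0002,0,0,0],[0,-0.012,0.0002,0,0,0]]}}

```text
clock: 11.0
eef_pos: [0.5631, -0.0139, 0.1268]
tool_rot: [-90.1, -0.0, -28.6]
ft_force: [0.1, 0.6, -3.1]
grip_width: 0.0188
```

```bash
python3 - <<'E'
from h import *
from plant import get_image
import cv2
for n,(x0,x1,y0,y1) in {"scene":(250,370,130,230)}.items():
    D=get_image(n);im=D["img"][y0:y1,x0:x1];im=cv2.resize(im,None,fx=6,fy=6,interpolation=cv2.INTER_CUBIC)
    cv2.imwrite(f"pics/i_{n}.png",im)
st()
E
```

```text
t 11.05 pos [ 0.5631 -0.0139  0.1267] rot [-9.006e+01 -1.000e-02 -2.860e+01] F [ 0.99  0.89 -3.58] M [0.034 0.007 0.032] w 0.0195 j6 18.9
```

View pics/i_scene.png

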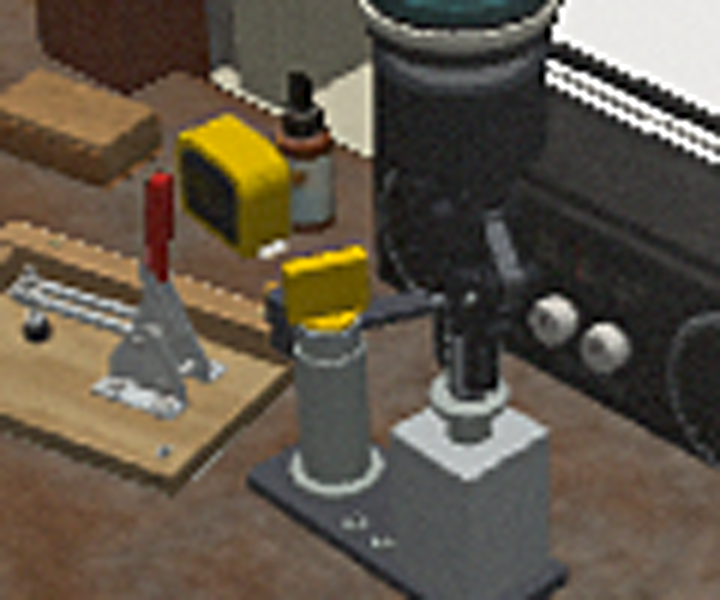

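Call:
{"method": "servo_tool", "body": {"motion": [[0,-0.001,0,0,0,0],[0,-0.003,0.0001,0,0,0],[0,-0.005,0.0001,0,0,0],[0,-0.007,0.0001,0,0,0],[0,-0.009,0.0001,0,0,0],[0,-0.011,0.0001,0,0,0],[0,-0.013,0.0001,0,0,0],[0,-0.015,0.0001,0,0,0]]}}

```text
clock: 11.85
eef_pos: [0.5631, -0.0138, 0.1418]
tool_rot: [-90.1, -0.0, -28.6]
ft_force: [0.6, -0.2, -3.7]
grip_width: 0.0189
```

Call:
{"method": "servo_tool", "body": {"motion": [[0,-0.002,0,0,0,0],[0,-0.004,0,0,0,0],[0,-0.006,0,0,0,0],[0,-0.008,0,0,0,0],[0,-0.01,0,0,0,0],[0,-0.012,0,0,0,0],[0,-0.0125,0,0,0,0],[0,-0.0125,0,0,0,0]]}}

```text
clock: 12.65
eef_pos: [0.5632, -0.0137, 0.1545]
tool_rot: [-90.1, -0.0, -28.6]
ft_force: [-0.0, 0.1, -2.9]
grip_width: 0.0186
```

```bash
python3 - <<'E'
from h import *
from plant import get_image
import cv2
for n,(x0,x1,y0,y1) in {"scene":(250,370,130,230)}.items():
    D=get_image(n);im=D["img"][y0:y1,x0:x1];im=cv2.resize(im,None,fx=6,fy=6,interpolation=cv2.INTER_CUBIC)
    cv2.imwrite(f"pics/j_{n}.png",im)
    for dz in(.038,.047,.058):
        print(dz,((proj(D,[[.5632,-.0138,.095+dz],[.5632,-.0138,.095+dz-.02],[.5632,-.0138,.095+dz-.038]])-[x0,y0]+.5)*6-.5).round(0).tolist())
st()
E
```

```text
0.038 [[466.0, 368.0], [467.0, 402.0], [467.0, 432.0]]
0.047 [[466.0, 353.0], [466.0, 387.0], [467.0, 417.0]]
0.058 [[465.0, 333.0], [466.0, 368.0], [467.0, 399.0]]
t 12.7 pos [ 0.5631 -0.0137  0.1544] rot [-9.007e+01 -2.000e-02 -2.861e+01] F [-0.06 -0.93 -4.8 ] M [-0.003  0.016  0.039] w 0.0191 j6 19.0
```

View pics/j_scene.png

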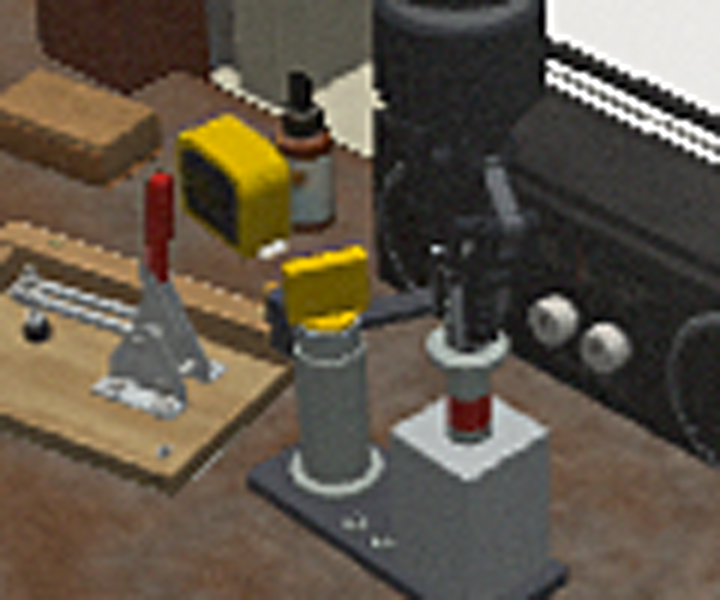

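Call:
{"method": "servo_tool", "body": {"motion": [[0,-0.001,0,0,0,0],[0,-0.002,0,0,0,0],[0,-0.0025,0,0,0,0],[0,-0.0025,0,0,0,0],[0,-0.0025,0,0,0,0],[0,-0.0025,0,0,0,0],[0,-0.0025,0,0,0,0],[0,-0.0025,0,0,0,0]]}}

```text
clock: 13.5
eef_pos: [0.5631, -0.0137, 0.1568]
tool_rot: [-90.1, -0.0, -28.6]
ft_force: [-0.4, 0.3, -3.5]
grip_width: 0.019
```

Call:
{"method": "servo_tool", "body": {"motion": [[0,0,0,0,0,0],[0,0,0,0,0,0],[0,0,0,0,0,0],[0,0,0,0,0,0],[0,0,0,0,0,0]]}}

```text
clock: 14.0
eef_pos: [0.5631, -0.0137, 0.1568]
tool_rot: [-90.1, -0.0, -28.6]
ft_force: [0.3, -0.1, -4.0]
grip_width: 0.0189
```

```bash
python3 - <<'E'
from h import *
from plant import get_image
import cv2
st()
D=get_image("scene");cv2.imwrite("pics/full.png",D["img"])
cv2.imwrite("pics/k.png",cv2.resize(D["img"][170:215,300:360],None,fx=10,fy=10,interpolation=cv2.INTER_CUBIC))
st()
E
```

```text
t 14.0 pos [ 0.5631 -0.0137  0.1568] rot [-9.007e+01 -1.000e-02 -2.860e+01] F [ 0.33 -0.06 -4.04] M [0.008 0.014 0.027] w 0.0189 j6 19.0
t 14.05 pos [ 0.5631 -0.0137  0.1568] rot [-9.006e+01 -1.000e-02 -2.860e+01] F [-0.42  0.17 -3.64] M [ 0.037  0.031 -0.036] w 0.0187 j6 19.0
```

View pics/k.png

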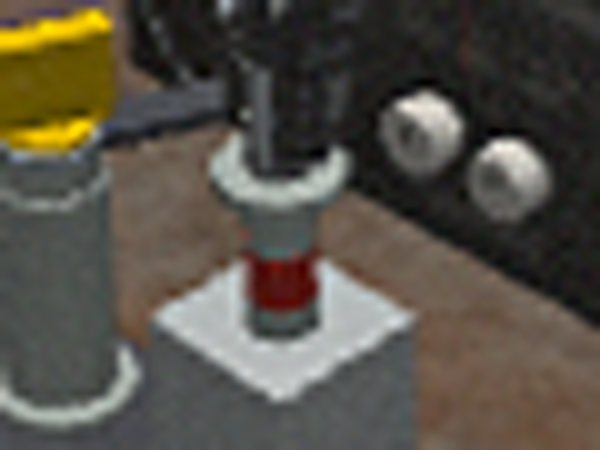

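View pics/full.png

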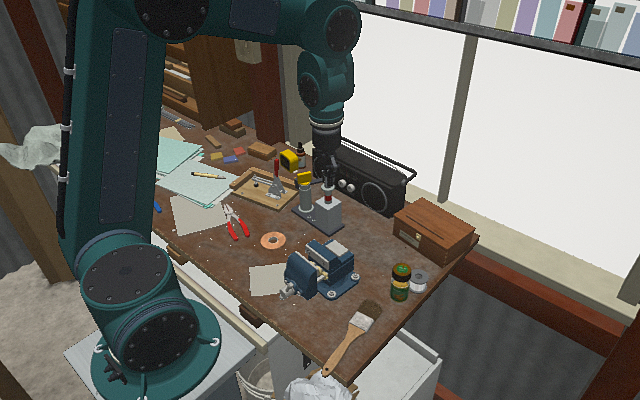

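The enlarged picture shows the red band (rows 262–305) fully clear of the bore mouth, with a strip of steel below it and no blue. The tongue is swung away, and the other objects are where they were.

```bash
python3 -c "
from plant import job_done
print(job_done())
from h import *
st()"
```

```text
the job is handed in; nothing more can be done
None
the job is handed in; nothing more can be done
```

The knob is turned to its far stop, and the gauge is drawn up about 47 mm and still held there. The job was handed in at about 14 s.

- **Keeper:** I gripped the yellow bar and turned it counter-clockwise about 66°, well past the half-way detent, then let go. In the next picture the tongue lay on the line predicted for 1.2 rad, so it is at its stop and clear of the gauge.
- **Gauge:** I gripped it, trimmed about 0.5 mm sideways to take off the side load, and drew it straight up slowly. Sideways force stayed below 2 N, and the vertical load was about 3–5 N, so there was no sign of binding.
- **Last checks:** The picture shows the whole red band above the bore with a strip of steel below it and no blue. The arm was steady, the gripper was closed on the gauge at a 45 N grip setting, and the other bench objects looked unmoved.
- **Disagreements:** The two cameras and the contact forces placed the stand 1–2 mm apart, within the calibration error. The gripper read 19 mm on the 20 mm grip. No check failed.

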